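Lock a mirror shuttle in at the edge grinder

ROBOT

A 7-joint arm with a two-finger parallel gripper is mounted at the origin on the work surface. World frame = base frame: x ahead of the robot, y to its left, z up, the work surface at z = 0. Lengths are in mm, angles in degrees, forces in N, time in s.
With the tool pointing down it reaches from about 425 to 875 mm from the base axis. Payload 8.4 kg.
Tool frame: the origin (TCP) lies on the centre line of the jaws, within the pads' length; the fingertips stand 22 mm ahead of it and the grasp point (between the pads) lies 3 mm ahead of it (arm.finger_overhang is the distance from the TCP to the fingertips, in mm); z points along the fingers, y is the line along which they close (so a half turn about z gives the same grasp; the last joint's range is limited). The gripper opens to 85 mm and grips with 20 to 120 N. Pads are 22 mm wide; open, the fingers measure 114 mm over their backs; the gripper's body (76 mm by 85 mm) begins 54 mm behind the grasp point. The pads swing forward as they close: fully open they stand 13 mm farther back than shut.
Start: joints at [62.498, 19.091, 2.286, 83.961, -0.768, 76.965, -3.352], TCP at [241.557, -603.42, 253.308] pointing down, gripper open.
Joint ranges: [-147.57, 147.57], [-21.85, 119.76], [-74.77, 79.35], [14.55, 137.4], [-85.83, 265.84], [4.83, 119.75], [-152.11, 152.11]. Speed limits (degrees/s): [127.2, 127.2, 159.86, 159.86, 180, 180, 180].

INTERFACE

Orientations are given as [roll, pitch, yaw] about the fixed x, y, z axes, in that order (R = Rz(yaw) Ry(pitch) Rx(roll)).
In Python, from bench import arm gives the robot as it stands.
- The arm moves only by the tool send_rows, never from a script. Its argument "deltas" is a list that holds one entry, the list of rows, each a list of 7 numbers: the finger opening in m, from 0 to 0.0854, then the shift along the tool's x, y, z in m, then the turn, a rotation vector about the tool's x, y, z in rad. A call has 1 to 20 rows; each row shifts and turns the commanded pose from where the row before left it, along the tool's axes as they then stand; what a row does not reach is not made up. A row lasts 1/8 s, in which the tool goes at most 62.5 mm and 10.7 degrees, less where a joint would pass 70% of its speed; a pose out of reach is approached as far as the arm can. A call is refused whole if a number of a shift passes 0.0625 or a number of a turn 0.188, either way. A call with a gripper value outside its range is refused whole. The fingers move at their own pace and stop on an object; "newtons" is the grip in N (left out, the last holds). Time passes only in rows, so rows that do not move let the fingers close. It gives the time, the measured TCP pose, the force, the opening and the grip force at its end, in the units of the state.
- arm.sense(): the state, without advancing time (a new reading comes with each control period).
- arm.camera(name): name is "scene" or "side" or "wrist"; returns the picture (384x512x3 uint8, blue, green, red); there is no depth.
- arm.calibration(name): a dict with "fovy" (degrees; the focal length in pixels is half the picture's height over the tangent of half this angle, whatever the lens; pixels are square), "cx", "cy" (the principal point, pixels), "xyz" and "attitude" of the camera in the world. Camera axes: x right, y up, looking along -z (the intrinsics and any distortion apply to the point x, -y, -z); pixel columns grow to the right and rows downward; lengths in mm; the calibration is good to about 2 mm. A picture is of the moment at which its call begins: read the wrist's pose just before it. calibration takes no time and is no camera call; for the wrist camera it gives the pose at the moment of the call.
- arm.close_job(): hands the job in; it is judged then, once.
The state is a dict: "clock": time; "qpos": joint angles; "joint_vel": joint speeds; "joint_efforts": joint torques, N m; "eef_pos": TCP position; "eef_rot": TCP orientation; "ft_force": force on the tool from outside, world axes, zero at the start; "ft_torque": the same for the moment, N m; "grip_width": finger opening in mm; "grip_force": force on a finger pad.
Only numpy, scipy, OpenCV 4.12 (cv2) and the standard library are available. Lean on these libraries where they do the work, as an engineer would, in place of code of your own. Each camera call takes 0.05 s, during which the arm holds its last target. There are 200 camera calls.

TASK

On the feed rail of the mirror edge grinder, press the long spring-loaded release bar down with a fingertip and, keeping it down, push the mirror shuttle along the rail over the sunken lock pin until it is fully home against the end stop; then let go of the bar so that the pin springs up behind the shuttle and locks it in. Only press and push: do not lift or tip the shuttle, and leave the loose things around it where they are.

Things in the scene. Friction and masses are not known exactly. Their poses are not given: they have to be found in the camera images.
- fixture: Feed rail fixed to the bench. Origin on the bench straight below the lock pin, z up; +y is the way the shuttle must slide, -x the side with the release bar. Aluminium channel, 60 mm wide inside, y = -200 to +110 mm, floor 22 mm above the bench; walls reach x = +-36 mm and 34 mm height. The grinder (115 mm high) begins at y = +158 mm.
- stop_face (a point): Middle of the end stop's face at channel floor height: x = 0, y = +110, z = 22 mm of the rail. The stop is a low dark block across the channel's end, top 36 mm above the bench. The shuttle is home when its front edge touches it; its back edge is then 4 mm beyond the pin.
- lockbar (a joint): How far the release bar and lock pin (one sprung part moving straight down) are pressed, in m: 0 = up, 0.014 = on its hard stop. Spring: about 1.5 N at the top, 3 N at the bottom. From 0.010 on the pin is below the channel floor and lets the shuttle over it; higher, it blocks. A shuttle lying over the pin keeps it down.
- bar_mid (a point): Centre of the release bar's top face; moves down with it. Straight ribbed steel bar 30 mm wide, 250 mm long, along the rail at x = -55 mm, from y = -180 to +70 mm of the rail; top 50 mm above the bench when up, 36 mm when fully down (always above the channel walls). May be pressed anywhere along it, and a finger may slide along it.
- pin_top (a point): Centre of the lock pin's top: steel pin, 12 mm diameter, mid-channel at x = 0, y = 0 of the rail; it stands 10 mm above the channel floor when up and moves down with the release bar.
- shuttle: Loose steel shuttle in the channel, 56 mm wide, 100 mm long (y +-50 mm), 16 mm thick, 0.9 kg, 2 mm play each side, slides at 2 to 5 N. On it a mirror, x = -17 to +63, y = -40 to +80 mm, top 24 mm above the underside. Origin: centre of the underside; axes as the rail's. Starts with the front edge 14 to 54 mm short of the pin.
- tab_push (a point): Centre of the back (-y) face of the shuttle's push tab, the face to push towards +y: upright steel plate 32 mm wide, 8 mm thick, 26 mm high, carried on an arm over the release bar; lower edge 58 mm above the bench, 8 mm over the raised bar. It lies at x = -53, y = -10, z = +49 mm of the shuttle.
- tape: Bystander: cardboard roll, 90 mm diameter, 24 mm high, near the bar. Origin at the centre of its underside.
- spacer: Bystander: cork block 50 x 100 x 20 mm, near the bar. Origin at the centre of its underside.
- jar: Bystander: jar with grey cap, 64 mm diameter, 75 mm high. Origin at the centre of its underside.
- lifter: Bystander: black suction lifter, 84 mm round foot with a bar handle, 70 mm high. Origin at the centre of its underside.
- stone: Bystander: grey grinding stone 50 x 140 x 24 mm, beyond the rail. Origin at the centre of its underside.
- driver: Bystander: screwdriver lying on the bench on the robot's side of the rail. Origin on the bench side at its middle.
- offcut: Bystander: green glass offcut 60 x 85 x 6 mm, lying flat. Origin at the centre of its underside.
Things that resemble listed ones, but are neither listed nor needed, are in the scene too. What is shaped like the shuttle but pink is not meant.

How it is judged (in metres and radians):
On the way, in this order (a step that is already met when the one before it is completed fails the run):
1. the release bar is held down by the fingers, the shuttle still short of the pin (value of joint lockbar above 0.009 m and contact force between the fingers and lockbar above 0.3 N and y of shuttle in the frame of fixture below -0.058 m), for 0.1 s.
2. the shuttle's front edge goes over the pin while the fingers hold the bar down (value of joint lockbar above 0.009 m and contact force between the fingers and lockbar above 0.3 N and y of shuttle in the frame of fixture between -0.053 and 0.02 m), for 0.05 s.
At the end, for the whole second after the job is handed in: The shuttle rests flat in the channel within 4.5 mm of the end stop, and the release bar and pin have sprung back up (within 2 mm of the top) behind it; nothing is touched (y of shuttle in the frame of fixture above 0.0555 m and value of joint lockbar below 0.002 m and z of shuttle in the frame of fixture between 0.0195 and 0.0245 m and angle between shuttle's own z axis and vertical below 0.04 rad and angle between the y axis of shuttle and the y axis of fixture, either way round below 0.08 rad and linear speed of shuttle below 0.01 m/s).
It fails at once if the shuttle is lifted by more than 5 mm or tipped by more than 0.08 rad (z of shuttle in the frame of fixture above 0.027 m or angle between shuttle's own z axis and vertical above 0.08 rad).
It fails at once if a bystander is moved by more than 30 mm or lifted (distance of any of tape, spacer, jar, lifter, stone, driver, offcut from where it was at the start of the episode above 0.03 m).
It also fails if it takes over 42 s, if anything falls off the work surface, if the arm or the gripper's body presses on something with over 40 N, if the wrist force passes 120 N, or if a joint passes its speed limit or range.

## Working session

There is one attempt and no reset: what is moved stays moved. The work goes in short steps, Python scripts to look and compute and a tool call to move; the robot and the scene stay as the last step left them, time stands still between calls to the robot, and variables do not carry over. Pictures are saved under pics/ and viewed, at most 10 in all, crops included, and the job is handed in when it is done.

Besides the shell and the picture viewer there is one more tool, called after "Call:" as name([rows], argument=value, ...), one row to a line, values as JSON. send_rows: Moves the arm, as the interface text tells. Its arguments: {"type":"object","properties":{"deltas":{"type":"array"},"newtons":{"type":"number"}},"required":["deltas"]}

```bash
mkdir -p pics; python3 - <<'E'
from bench import arm
import cv2
s=arm.sense();print(s)
for n in("scene","side"):
    print(n,arm.calibration(n)); cv2.imwrite(f"pics/{n}0.png",arm.camera(n))
print(arm.calibration("wrist"),arm.finger_overhang)
E
```

```text
{'clock': 0.0, 'qpos': array([62.49896107, 19.13069875,  2.28486907, 84.01298526, -0.76737807,
       76.96741048, -3.3489992 ]), 'joint_vel': array([-0.00281116, -0.01985133, -0.07156241, -0.09451234,  0.14491407,
        0.06847154,  0.03429743]), 'joint_efforts': array([-3.40481611e-04, -6.58565283e+01,  1.36489749e+00, -4.05565667e+01,
        1.66864134e-02,  1.26852465e-02,  2.56922863e-05]), 'eef_pos': array([ 241.3743479 , -603.04031581,  252.41682961]), 'eef_rot': array([-1.79904392e+02,  6.90641052e-03,  2.18189298e+01]), 'ft_force': array([ 0.44499665, -0.11693559, -0.62130396]), 'ft_torque': array([-0.01244303, -0.04237221,  0.02677895]), 'grip_force': 0.0, 'grip_width': 85.30365608524448}
scene {'fovy': 55.53240303972406, 'cx': 252.6877001503893, 'cy': 188.9366980526692, 'xyz': array([1255.93047827, -712.17731922,  727.47042419]), 'attitude': array([54.53422913, -0.3536206 , 52.8706837 ])}
side {'fovy': 54.17570706204778, 'cx': 263.5214235279241, 'cy': 189.46578329836663, 'xyz': array([288.73826614, 644.34366258, 651.63962061]), 'attitude': array([  55.54195683,   -1.18071538, -163.90810149])}
{'fovy': 59.17321983854122, 'cx': 248.99194609680038, 'cy': 193.06093295448414, 'xyz': array([ 311.1044584 , -574.89896435,  372.2890415 ]), 'attitude': array([-17.50831534,   0.11253583, -68.18378695])} 22.0
```

View pics/scene0.png

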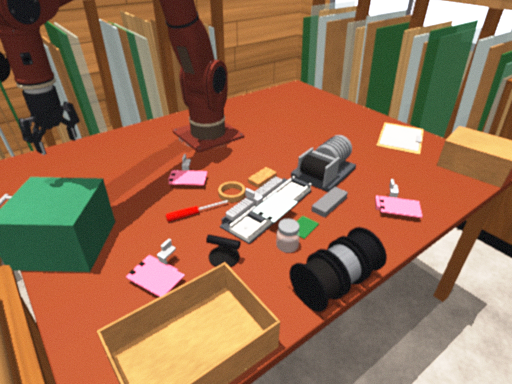

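View pics/side0.png

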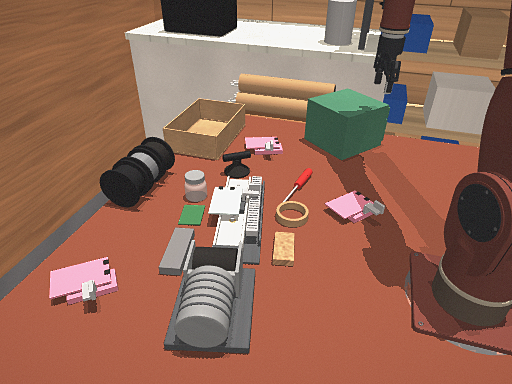

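The rail shows in both pictures: scene around (265,205), side around (240,220). The grinder is at its far end, and the tape and cork are on the bar side. I'll enlarge both.

```bash
python3 - <<'E'
import cv2,numpy as np
a=cv2.imread("pics/scene0.png")[150:250,205:325]
b=cv2.imread("pics/side0.png")[165:275,170:290]
cv2.imwrite("pics/sc.png",cv2.resize(a,None,fx=6,fy=6,interpolation=cv2.INTER_CUBIC)[:600])
cv2.imwrite("pics/sd.png",cv2.resize(b,None,fx=5,fy=5,interpolation=cv2.INTER_CUBIC))
E
cat > h.py <<'E'
import numpy as np
from scipy.spatial.transform import Rotation as R
def cam(c):
    return c["xyz"], R.from_euler("xyz",c["attitude"],degrees=True).as_matrix(), 192/np.tan(np.radians(c["fovy"]/2))
def ray(c,u,v,z):
    p,M,f=cam(c); d=M@np.array([(u-c["cx"])/f,-(v-c["cy"])/f,-1]); return p+d*(z-p[2])/d[2]
def proj(c,P):
    p,M,f=cam(c); q=(np.atleast_2d(P)-p)@M; return np.c_[c["cx"]+f*q[:,0]/-q[:,2], c["cy"]-f*q[:,1]/-q[:,2]]
E
```

```text
(no output)
```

View pics/sc.png

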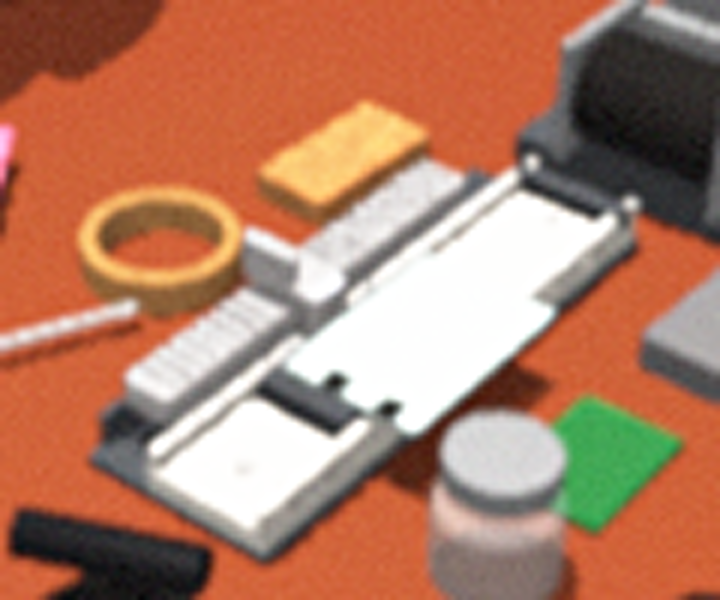

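View pics/sd.png

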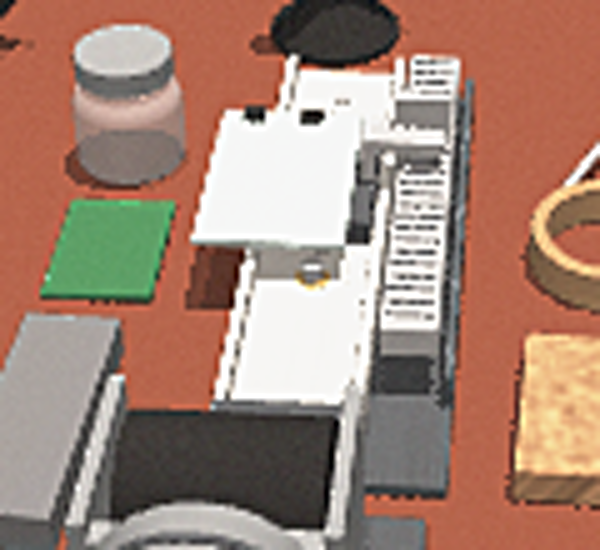

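Scene crop: bar corners at about (127,378), (430,162) and (467,180); mirror corners at about (410,432) and (555,308). Side crop: bar ends at y≈57 and y≈333; mirror corners at (225,110), (193,240) and (350,247). Next is a joint fit.

```bash
cat > fit.py <<'E'
from bench import arm
from h import *
from scipy.optimize import least_squares
A=[((-70,-180,50),(127,378),0),((-70,70,50),(430,162),0),((-40,70,50),(467,180),0),((-36,-200,34),(152,445),0),((36,110,34),(632,205),0),((-36,110,34),(533,163),0),
((63,-40,46),(410,432),1),((63,80,46),(555,308),1),((-17,-40,46),(290,362),1),((-69,-14,84),(247,230),1)]
B=[((-40,-180,50),(418,57),0),((-70,-180,50),(460,58),0),((-40,70,50),(382,332),0),((-70,70,50),(440,335),0),((36,-200,34),(292,58),0),
((63,-40,46),(225,110),1),((63,80,46),(193,240),1),((-17,80,46),(350,247),1),((-17,-40,46),(365,117),1)]
obs=[(arm.calibration("scene"),P,(205+u/6,150+v/6),s) for P,(u,v),s in A]+[(arm.calibration("side"),P,(170+u/5,165+v/5),s) for P,(u,v),s in B]
def res(p):
    M=R.from_euler("z",p[2]).as_matrix(); r=[]
    for c,P,o,s in obs:
        r.append(proj(c,M@(np.array(P,float)+[0,p[3]*s,0])+[p[0],p[1],0])[0]-o)
    return np.ravel(r)
best=min((least_squares(res,[600,-100,a,-80],loss="soft_l1") for a in np.arange(0,6.3,.8)),key=lambda r:r.cost)
p=best.x; print(p[:2],np.degrees(p[2]),p[3],best.cost); print(res(p).reshape(-1,2).round(1))
M=R.from_euler("z",p[2]).as_matrix()
for n,P in dict(tab=(-53,p[3]-10,71),bar0=(-55,-180,50),bar1=(-55,70,50)).items(): print(n,M@np.array(P)+[p[0],p[1],0])
cs=arm.calibration("side");cc=arm.calibration("scene")
for n,c,u,v,z in [("tapeS",cc,205+160/6,150+230/6,24),("tape",cs,292,212,24),("cork a",cs,170+525/5,165+335/5,20),("cork b",cs,170+512/5,165+475/5,20),("cork left",cc,205+260/6,150+180/6,20),("corknear",cc,205+315/6,150+210/6,20)]:
    print(n,M.T@(ray(c,u,v,z)-[p[0],p[1],0]))
E
python3 fit.py
```

```text
[567.44578438 -73.59085703] 13.640665620143487 -81.08767336785954 12.633351355636897
[[-0.1 -2.2]
 [-0.5 -2. ]
 [ 0.6 -1.8]
 [-0.1 -1. ]
 [-1.6  1. ]
 [-3.   0.3]
 [ 0.8 -1.5]
 [-0.2 -0.3]
 [-0.8 -0.9]
 [-1.4  0.4]
 [-1.3 -0.1]
 [ 0.3  0.1]
 [-1.1 -0. ]
 [-0.3 -0.1]
 [-0.5 -0.4]
 [ 0.   0.1]
 [-0.5 -0.1]
 [-1.2 -0.2]
 [-0.1 -0.2]]
tab [ 537.42208886 -174.6083899    71.        ]
bar0 [ 556.44686425 -261.48450715   50.        ]
bar1 [497.48888872 -18.53604117  50.        ]
tapeS [-158.73424564  -57.33170585   24.        ]
tape [-157.41603444  -48.38096309   24.        ]
cork a [-112.65357121   32.80609036   20.        ]
cork b [-108.32730993  132.53330889   20.        ]
cork left [-151.55073657   20.76850888   20.        ]
corknear [-108.23152904   17.38647616   20.        ]
```

```bash
python3 - <<'E'
from bench import arm
from h import *
s=arm.calibration("side");c=arm.calibration("scene")
for u,v in((345,157),(387,135)):
    b=ray(s,u,v,0);print("side",b,[proj(s,b+[0,0,h])[0].round() for h in(100,120,150,180,200)])
for u,v in((97,268),(4,262)):
    b=ray(c,u,v,0);print("scene",b,[proj(c,b+[0,0,h])[0].round() for h in(60,100,120,150,180,200)])
E
```

```text
side [ 320.42172021 -555.70628108    0.        ] [array([349., 131.]), array([350., 126.]), array([351., 118.]), array([353., 109.]), array([354., 103.])]
side [ 179.70042032 -786.81972266    0.        ] [array([392., 111.]), array([394., 106.]), array([395.,  99.]), array([397.,  91.]), array([398.,  85.])]
scene [ 4.85817466e+02 -6.36447333e+02 -1.13686838e-13] [array([ 91., 252.]), array([ 87., 240.]), array([ 85., 234.]), array([ 82., 225.]), array([ 78., 215.]), array([ 76., 208.])]
scene [ 3.16393214e+02 -8.27550229e+02 -1.13686838e-13] [array([ -5., 246.]), array([-12., 234.]), array([-15., 228.]), array([-20., 219.]), array([-25., 209.]), array([-29., 203.])]
```

Call:
send_rows([
  [[0,0,0,-0.05,0,0,0],[0,0,0,-0.05,0,0,0.07],[0,0,0,0,0,0,0.073],[0,0.0387,-0.0308,0,0,0,0],[0,0.0387,-0.0308,0,0,0,0],[0,0.0387,-0.0308,0,0,0,0],[0,0.0387,-0.0308,0,0,0,0],[0,0.0387,-0.0308,0,0,0,0],[0,0.0387,-0.0308,0,0,0,0],[0,0.0387,-0.0308,0,0,0,0],[0,0.0387,-0.0308,0,0,0,0],[0,0.0387,-0.0308,0,0,0,0],[0,0.0387,-0.0308,0,0,0,0],[0,0,0,0.05,0,0,0],[0,0,0,0.05,0,0,0],[0,0,0,0.05,0,0,0],[0,0,0,0.05,0,0,0],[0,0,0,0,0,0,0],[0,0,0,0,0,0,0]],
])

```text
clock: 2.48
eef_pos: [546.0, -213.1, 155.2]
eef_rot: [180.0, -0.1, 13.6]
ft_force: [1.1, 0.2, 0.8]
grip_width: -0.1
grip_force: 0.0
```

```bash
python3 - <<'E'
from bench import arm
from h import *
import cv2
s=arm.sense();c=arm.calibration("wrist");im=arm.camera("wrist")
M=R.from_euler("z",13.64,degrees=True).as_matrix();o=np.array([567.4,-73.6,0])
print(s["eef_pos"])
pts=[(-70,-180,50),(-40,-180,50),(-70,70,50),(-40,70,50),(-36,-200,34),(36,-200,34),(-69,-91,84),(-37,-91,84),(-69,-91,58),(-17,-121,68),(63,-121,68),(63,-1,68),(-17,-1,68)]
q=proj(c,np.array(pts)@M.T+o)
big=cv2.resize(im,(768,576),interpolation=cv2.INTER_CUBIC)
for P,(u,v) in zip(pts,q): print(P,u.round(),v.round()); cv2.drawMarker(big,(int(u*1.5),int(v*1.5)),(255,0,255),0,12,1)
cv2.imwrite("pics/w1.png",big)
E
```

```text
[ 546.01802978 -213.13112382  155.19896101]
(-70, -180, 50) 318.0 221.0
(-40, -180, 50) 321.0 180.0
(-70, 70, 50) -31.0 221.0
(-40, 70, 50) -42.0 180.0
(-36, -200, 34) 344.0 169.0
(36, -200, 34) 353.0 64.0
(-69, -91, 84) 185.0 240.0
(-37, -91, 84) 182.0 190.0
(-69, -91, 58) 192.0 224.0
(-17, -121, 68) 234.0 152.0
(63, -121, 68) 232.0 7.0
(63, -1, 68) 13.0 7.0
(-17, -1, 68) 40.0 152.0
```

View pics/w1.png

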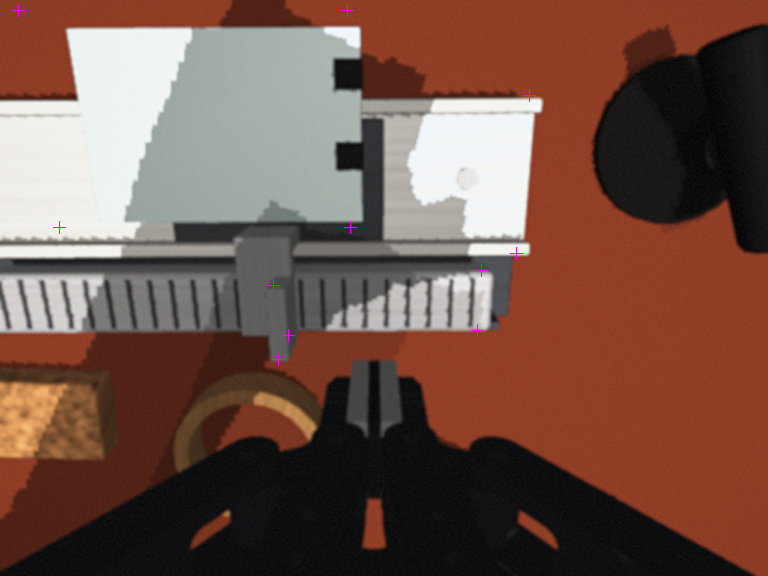

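The bar runs across v 272–330 as predicted. The rail and tab sit about 5 mm further toward −y than the fit. The finger gap at u=375 is over the bar strip, about 20 mm behind the tab, so I'll press here.

Call:
send_rows([
  [[0,-0.0015,0,0.04,0,0,0],[0,0,0,0.03,0,0,0],[0,0,0,0.01,0,0,0],[0,0,0,0.005,0,0,0],[0,0,0,0.004,0,0,0],[0,0,0,0,0,0,0],[0,0,0,0,0,0,0]],
])

```text
clock: 3.4
eef_pos: [544.5, -213.6, 65.3]
eef_rot: [179.9, -0.1, 13.6]
ft_force: [0.9, 0.0, 2.1]
grip_width: -0.0
grip_force: 1.1
```

Call:
send_rows([
  [[0,0,0,0.003,0,0,0],[0,0,0,0.003,0,0,0],[0,0,0,0.002,0,0,0],[0,0,0,0,0,0,0],[0,0,0,0,0,0,0]],
])

```text
clock: 4.03
eef_pos: [544.3, -213.6, 57.9]
eef_rot: [179.9, -0.1, 13.6]
ft_force: [-3.3, 0.7, 18.2]
grip_width: -0.4
grip_force: 8.8
```

Hard stop reached at 18 N. I'll ease off a little and start pushing.

Call:
send_rows([
  [[0,0,0,-0.001,0,0,0],[0,0,-0.004,0,0,0,0],[0,0,-0.005,0,0,0,0],[0,0,-0.005,0,0,0,0],[0,0,-0.005,0,0,0,0],[0,0,-0.005,0,0,0,0],[0,0,0,0,0,0,0]],
])

```text
clock: 4.9
eef_pos: [538.5, -191.0, 58.1]
eef_rot: [179.9, -0.1, 13.6]
ft_force: [1.4, -3.3, 8.0]
grip_width: 0.2
grip_force: 3.9
```

Call:
send_rows([
  [[0,0,-0.005,0,0,0,0],[0,0,-0.006,0,0,0,0],[0,0,-0.006,0,0,0,0],[0,0,-0.006,0,0,0,0],[0,0,-0.006,0,0,0,0],[0,0,-0.006,0,0,0,0],[0,0,-0.006,0,0,0,0],[0,0,-0.006,0,0,0,0],[0,0,-0.006,0,0,0,0],[0,0,-0.006,0,0,0,0]],
])

```text
clock: 6.15
eef_pos: [524.7, -134.6, 58.1]
eef_rot: [179.8, -0.1, 13.5]
ft_force: [0.8, -7.0, 8.1]
grip_width: -0.1
grip_force: 2.9
```

```bash
python3 - <<'E'
from bench import arm
import cv2
cv2.imwrite("pics/w2.png",arm.camera("wrist"));print(arm.sense()["eef_pos"],arm.sense()["ft_force"])
E
```

```text
[ 524.58161298 -133.57712731   58.10171131] [ 0.07251126 -6.32910477  8.76278133]
```

View pics/w2.png

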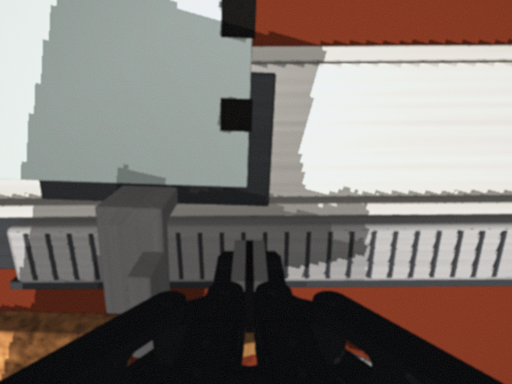

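```bash
python3 - <<'E'
from bench import arm
from h import *
c=arm.calibration("wrist");M=R.from_euler("z",13.64,degrees=True).as_matrix();o=np.array([567.4,-73.6,0])+M@[0,-5,0]
e=arm.sense()["eef_pos"];print("tcp",M.T@(e-o))
print("back edge",M.T@(ray(c,272,140,38)-o),"mirror back",M.T@(ray(c,250,140,46)-o),"tab top back",M.T@(ray(c,168,255,84)-o))
print("bar end +y",M.T@(ray(c,8,230,36)-o))
E
```

```text
tcp [-55.75460598 -43.18811035  58.10171131]
back edge [ -1.8056416  -52.54416392  38.        ] mirror back [ -0.59278028 -43.4110793   46.        ] tab top back [-30.34112336 -17.90177205  84.        ]
bar end +y [-42.85505354  66.67632008  36.        ]
```

The finger is well behind the tab and a wider upper part is pushing it. The shuttle has moved to about y = −3, over the pin, with roughly 63 mm to go.

Call:
send_rows([
  [[0,0,-0.005,0,0,0,0],[0,0,-0.006,0,0,0,0],[0,0,-0.006,0,0,0,0],[0,0,-0.006,0,0,0,0],[0,0,-0.006,0,0,0,0],[0,0,-0.006,0,0,0,0],[0,0,-0.006,0,0,0,0],[0,0,-0.005,0,0,0,0],[0,0,-0.004,0,0,0,0],[0,0,-0.004,0,0,0,0],[0,0,0,0,0,0,0]],
])

```text
clock: 7.58
eef_pos: [512.0, -81.6, 58.1]
eef_rot: [179.9, -0.1, 13.6]
ft_force: [0.7, -4.6, 9.0]
grip_width: 0.1
grip_force: 4.4
```

Call:
send_rows([
  [[0,0,-0.003,0,0,0,0],[0,0,-0.002,0,0,0,0],[0,0,-0.002,0,0,0,0],[0,0,0,0,0,0,0]],
])

```text
clock: 8.07
eef_pos: [510.5, -75.1, 58.1]
eef_rot: [179.9, -0.1, 13.5]
ft_force: [0.5, -6.5, 9.2]
grip_width: -0.1
grip_force: 3.8
```

Call:
send_rows([
  [[0,0,-0.0015,0,0,0,0],[0,0,-0.0015,0,0,0,0],[0,0,0,0,0,0,0]],
])

```text
clock: 8.45
eef_pos: [510.3, -73.8, 58.4]
eef_rot: [179.8, -0.1, 13.4]
ft_force: [2.7, -11.7, 9.2]
grip_width: 0.0
grip_force: 1.5
```

```bash
python3 - <<'E'
from bench import arm
from h import *
import cv2
im=arm.camera("wrist");cv2.imwrite("pics/w3.png",im)
M=R.from_euler("z",13.64,degrees=True).as_matrix();o=np.array([567.4,-73.6,0])+M@[0,-5,0]
s=arm.sense();print(M.T@(s["eef_pos"]-o),s["ft_force"])
E
```

```text
[-55.56182507  18.29163386  58.41183076] [  2.76458277 -11.29981915   9.87234562]
```

View pics/w3.png

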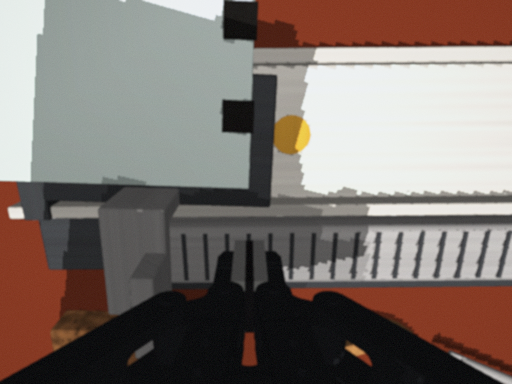

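```bash
python3 - <<'E'
from bench import arm
from h import *
c=arm.calibration("wrist");M=R.from_euler("z",13.64,degrees=True).as_matrix();o=np.array([567.4,-73.6,0])+M@[0,-5,0]
for u,v,z in((276,80,38),(271,203,38),(292,134,18),(311,134,18),(274,134,18)): print((M.T@(ray(c,u,v,z)-o)).round(1))
E
```

```text
[21.9  7.6 38. ]
[-29.3   8.7  38. ]
[-1.9 -2.  18. ]
[ -1.9 -11.   18. ]
[-1.8  6.5 18. ]
```

The orange pin is visible at (292,134), just behind the shuttle's back edge at u≈274. The measured gap puts the shuttle at y ≈ 60, so it is home. I'll back off the tab first, then rise.

Call:
send_rows([
  [[0,0,0.003,0,0,0,0],[0,0,0.004,0,0,0,0],[0,0,0.003,0,0,0,0],[0,0,0,-0.005,0,0,0],[0,0,0,-0.008,0,0,0],[0,0,0,-0.02,0,0,0],[0,0,0,-0.04,0,0,0],[0,0,0,-0.04,0,0,0],[0,0,0,0,0,0,0],[0,0,0,0,0,0,0]],
])

```text
clock: 9.75
eef_pos: [510.7, -80.4, 169.7]
eef_rot: [-180.0, 0.1, 13.6]
ft_force: [0.1, -1.3, -0.6]
grip_width: 0.1
grip_force: 0.0
```

```bash
python3 - <<'E'
from bench import arm
import cv2
im=arm.camera("wrist");cv2.imwrite("pics/w4.png",im);s=arm.sense();print(s["eef_pos"],s["ft_force"])
E
```

```text
[510.45468953 -80.34938179 169.17727369] [ 0.16510271 -0.29968416 -0.40239327]
```

View pics/w4.png

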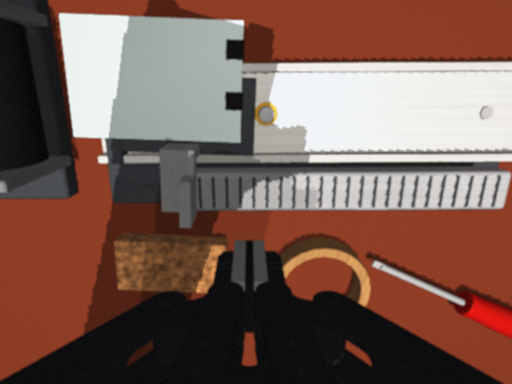

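The steel pin is back up in its orange ring at (266,112), behind the shuttle's edge at u≈255. The bar is free and the bystanders haven't moved.

```bash
python3 -c "
from bench import arm
print(arm.close_job())"
```

```text
the job is handed in; nothing more can be done
None
```

The job is handed in at about 10 s of robot time: the shuttle is against the end stop (measured y ≈ 60 mm), the last picture shows the lock pin up behind it and the bystanders in place, and the hand-in returned no verdict.

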